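Screw the filler plug back into the paint pot without cross-threading it

TASK

Close the paint pot: stand the red-winged filler plug in the pot's mouth, turn it backward (anticlockwise from above) under a light push until its threads drop into their starts, then drive it forward (clockwise) until it is tight on the rubber gasket, and let go of it. Do not force the thread, and leave the other things on the table where they are.

Things in the scene. Friction and masses are not known exactly. Their poses are not given: they have to be found in the camera images.
- plug_wing (a point): centre of the red wing (the grip) on top of the loose filler plug, 54 mm above its underside. The plug starts upright on the table, standing on its stem. Wing 56 mm long (along x), 12 mm thick (along y), 36 mm high (18 mm above and below this point); z up. Below the wing: boss dia. 32 x 5 mm, then flange dia. 69 x 6 mm, its underside 26 mm below this point.
- pot_mouth (a point): centre of the top face of the black rubber gasket on the pot's neck (neck dia. 68 mm), 144 mm above the table; z up. The plug's flange seals on it: it is touched when plug_wing is 26 mm above this point and yields about 1 mm per 15 N. Tight and home: plug_wing 24 to 25 mm above this point, about 45 to 60 degrees forward of the drop; hard end of the thread at about 64 degrees.
- plug: the loose filler plug as a whole, about 0.55 kg; origin at the centre of the underside of its steel stem (stem dia. 38 mm, 28 mm long, tapered to dia. 28 mm at the tip), axes as plug_wing. A grip of 40 to 80 N on the wing is enough; the plug can tip in a grip if it is pressed hard off-centre.
- pot: fixed bench paint pot, dia. 118 mm, lid clamps out to 70 mm from the axis and lower than the gasket; origin at the centre of its foot, z up, gauge on its -x side. Its yaw says nothing about the thread starts. The plug turns in freely; when tight it resists with 0.2 to 0.5 N m, at the hard end of the thread steeply more (2 N m strains it); it stays tight by friction.
- collar_cream: cream pump collar, dia. 28 x 34 mm, standing; bystander
- collar_white: white pump collar, dia. 28 x 34 mm, standing; bystander
- spanner: steel spanner lying, 159 mm long; bystander
- bottle_5: green bottle 198 mm tall on the belt, the nearest to the plug of the row; origin under its base; bystander
- plug_lugs (a point): point on the plug's axis at the underside of its thread, 10 mm above the plug's underside, 44 mm below plug_wing: four steel lugs at 90 degrees round the stem, each 20 degrees wide and 3.5 mm high, 48.5 mm dia. over the lugs; how they lie to the wing does not matter, as the starts in the pot are hidden.
- thread_top (a point): on the pot's axis at the highest part of the thread lands in the neck (bore dia. 40.6 mm), 9 mm under pot_mouth. Right-hand thread, 24 mm a turn, four entry gaps at 90 degrees, hidden. Undropped, plug_lugs is -1.5 to +1.5 mm from here; a blunt start at the low end of each land blocks forward turning. Turned backward, lugs rise to 0, then drop to -7 to -8 mm; backward play there 12 degrees.
Things that resemble listed ones, but are neither listed nor needed, are in the scene too. Several things look just like the plug: the one meant starts farthest to the robot's right.

How it is judged:
On the way, in this order (a step that is already met when the one before it is completed fails the run):
1. the lugs have dropped into the thread starts: wing centre less than 28.5 mm above the gasket top, plug within 3 mm of the pot's axis (z of plug_wing in the frame of pot_mouth below 0.0285 m and horizontal distance between plug_wing and pot_mouth below 0.003 m), for 0.1 s.
2. the plug is driven home: wing centre less than 25.2 mm above the (unsqueezed) gasket top, gasket squeezed 0.8 mm or more (z of plug_wing in the frame of pot_mouth below 0.0252 m), for 0.2 s.
At the end, for the whole second after the job is handed in: The plug is screwed in and released: wing centre less than 25.2 mm above the unsqueezed gasket top (gasket squeezed 0.8 mm or more by the thread), within 3 mm of the pot's axis, upright within 0.05 rad, at rest (z of plug_wing in the frame of pot_mouth below 0.0252 m and horizontal distance between plug_wing and pot_mouth below 0.003 m and angle between plug_wing's own z axis and vertical below 0.05 rad and linear speed of plug below 0.01 m/s and contact force between the fingers and plug below 0.1 N); the robot touches nothing.
It fails at once if the plug is forced on the thread: more than 50 N between plug and pot while the lugs have not dropped (wing centre 29 mm or more above the gasket) (contact force between plug and pot above 50 N and z of plug_wing in the frame of pot_mouth above 0.029 m).
It fails at once if the thread is overloaded: more than 150 N of contact force between plug and pot at any time (contact force between plug and pot above 150 N).
It fails at once if a bystander is moved more than 30 mm (distance of any of collar_cream, collar_white, spanner, bottle_5 from where it was at the start of the episode above 0.03 m).
It also fails if it takes over 61 s, if anything falls off the work surface, if the arm or the gripper's body presses on something with over 40 N, if the wrist force passes 120 N, or if a joint passes its speed limit or range.

ROBOT

A 6-joint arm with a two-finger parallel gripper is mounted at the origin on a cart in front of the work surface, level with it; the furniture and walls round the work are solid. World frame = base frame: x ahead of the robot, y to its left, z up, the work surface at z = 0. Lengths are in m, angles in rad, forces in N, time in s.
With the tool pointing down it reaches from about 0.35 to 0.775 m from the base axis. Payload 5.5 kg.
Tool frame: the origin (TCP) lies at the very end of the fingers, on their centre line; the grasp point (between the pads) lies 19 mm behind it (grip_point_offset is the distance from the TCP to the grasp point, in m); z points along the fingers, y is the direction in which the jaws open and shut (so a half turn about z gives the same grasp; the last joint's range is limited). The gripper opens to 85 mm and grips with 20 to 120 N. Pads are 22 mm wide; open, the fingers measure 114 mm over their backs; the gripper's body (76 mm by 85 mm) begins 54 mm behind the grasp point. The pads swing forward as they close: fully open they stand 13 mm farther back than shut.
Start: joints at [-1.278, 0.313, 0.046, 1.304, 0, 1.431], TCP at [0.241, -0.522, 0.231] pointing down, gripper open.
Joint ranges: [-2.76, 2.76], [-0.86, 1.69], [-1.03, 1.26], [-2.2, 2.34], [-1.47, 1.5], [-3.14, 3.14]. Speed limits (rad/s): [2.57, 2.57, 3.14, 3.14, 3.14, 3.14].

INTERFACE

Orientations are given as a unit quaternion [w, x, y, z].
In Python, from workcell import * gives the robot as it stands.
- The arm moves only by the shell command python3 -m crank 'ROWS' [OPENING] [FORCE]. ROWS is a JSON object of lists of equal length, an entry for each row: "travel": the shift along the tool's x, y, z in units of 40 mm (1.0 is 40 mm), a list of three; "turn": the turn about the tool's z in rad. In form: {"travel": [[x, y, z], ...], "turn": [turn, ...]}. A call has 1 to 5 rows; each row is the pose to reach, as a shift and turn from the pose commanded when the call began, along the tool's axes at that moment; what a row does not reach only later rows make up. A row lasts 1/12 s, in which the tool goes at most 41.7 mm and 7.16 degrees, less where a joint would pass 70% of its speed; a pose out of reach is approached as far as the arm can. A call with a gripper value outside its range is refused whole. OPENING is the finger opening in mm, from 0 to 85.4, set as the call begins (- or left out, the last holds). The fingers move at their own pace and stop on an object; FORCE is the grip in N (left out, the last holds). Time passes only in rows, so rows that repeat a pose let the fingers close. It gives the time, the measured TCP pose, the force and the opening at its end, in the units of the state.
- get_state(): the state, without advancing time (a new reading comes with each control period).
- read_camera(name): name is "scene" or "top" or "wrist"; returns a dict with "image" (480x640x3 uint8, red, green, blue), "K" (3x3 intrinsics, pixels), "R" (3x3) and "t" (3): a world point X has camera coordinates R X + t. Camera axes: x right, y down, z forward; pixel columns grow to the right and rows downward; lengths in m; the calibration is good to about 2 mm. A picture is of the moment at which its call begins. There is no depth.
- hand_in(): hands the job in, once; it reports no verdict.
The state is a dict: "clock": time; "joint_pos": joint angles; "qvel": joint speeds; "tau": joint torques, N m; "tcp_pos": TCP position; "orientation": TCP orientation; "wrist_force": force on the tool from outside, world axes, zero at the start; "ft_torque": the same for the moment, N m; "finger_gap": finger opening in m.
Only numpy, scipy, OpenCV 4.12 (cv2) and the standard library are available. Lean on these libraries where they do the work, as an engineer would, in place of code of your own. Each camera call takes 0.05 s, during which the arm holds its last target. There are 200 camera calls.

## Working session

There is one attempt and no reset: what is moved stays moved. The work goes in short steps, Python scripts to look and compute and a shell command to move; the robot and the scene stay as the last step left them, time stands still between calls to the robot, and variables do not carry over. Pictures are saved under pics/ and viewed, about 8 in all and at most 12, crops included, and the job is handed in when it is done.

```bash
mkdir -p pics; ls
python3 - <<'E'
from workcell import *
import cv2,numpy as np
s=get_state();print({k:np.round(v,4).tolist() for k,v in s.items()})
ims=[]
for n in("scene","top"):
    c=read_camera(n);np.savez(f"pics/{n}0.npz",**c)
    cv2.imwrite(f"pics/{n}0.png",c["image"][:,:,::-1]);print(n,c["K"].tolist(),c["R"].round(4).tolist(),c["t"].round(4).tolist())
E
```

```text
pics
{'clock': 0.0, 'joint_pos': [-1.2776, 0.314, 0.045, 1.3036, -0.0, 1.4312], 'qvel': [-0.0006, -0.0008, 0.0003, -0.0007, -0.0016, 0.0011], 'tau': [0.0012, -48.0626, 29.8533, 0.0192, 0.0001, 0.0], 'tcp_pos': [0.241, -0.5215, 0.2304], 'orientation': [-0.0009, 0.9767, 0.2147, -0.0001], 'wrist_force': [-0.2214, -0.1408, 0.2488], 'ft_torque': [-0.0033, 0.0167, -0.0025], 'finger_gap': 0.0855}
scene [[507.7784132914973, 0.0, 325.77795624554807], [0.0, 507.7784132914973, 236.43656975285165], [0.0, 0.0, 1.0]] [[0.7678, -0.6407, -0.001], [-0.3329, -0.3977, -0.855], [0.5474, 0.6568, -0.5186]] [-0.4602, 0.1627, 1.3851]
top [[615.7078155830509, 0.0, 327.8991056803976], [0.0, 615.7078155830509, 236.09515314442658], [0.0, 0.0, 1.0]] [[0.0269, -0.9996, 0.0096], [-0.9928, -0.0279, -0.1165], [0.1168, -0.0064, -0.9931]] [-0.1795, 0.4426, 1.5102]
```

View pics/scene0.png

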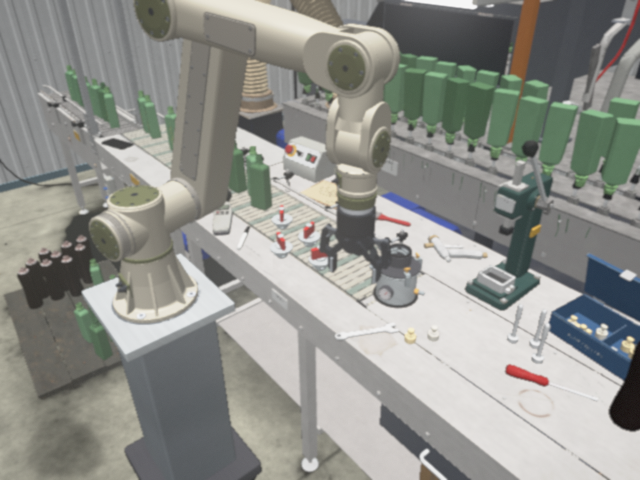

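View pics/top0.png

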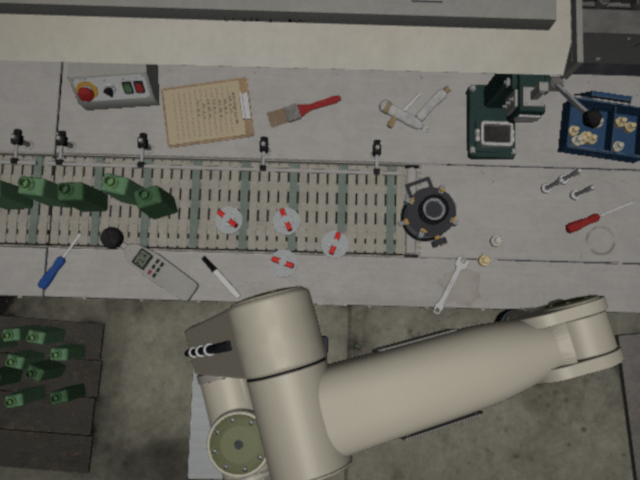

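Top view: the look-alike plugs are at (228,220), (286,221), (283,263) and (334,244). The one farthest to the robot's right (-y, image right) is (334,244). The pot is at (432,210), the spanner at (452,285), the collars at (496,240) and (485,260). Next I measure and check in a close crop.

```bash
cat > h.py <<'E'
import numpy as np,cv2
def ray(c,u,v):
    d=c["R"].T@np.linalg.inv(c["K"])@np.array([u,v,1.]);return -c["R"].T@c["t"],d
def onz(c,u,v,z):
    o,d=ray(c,u,v);return o+d*(z-o[2])/d[2]
def proj(c,X):
    p=c["K"]@(c["R"]@np.array(X)+c["t"]);return p[:2]/p[2]
def red(im):
    h=cv2.cvtColor(im,cv2.COLOR_RGB2HSV);return (((h[...,0]<8)|(h[...,0]>172))&(h[...,1]>140)&(h[...,2]>70)).astype(np.uint8)
def blobs(m,amin=30):
    for c in cv2.findContours(m,cv2.RETR_EXTERNAL,cv2.CHAIN_APPROX_NONE)[0]:
        if cv2.contourArea(c)>=amin: yield c
E
python3 - <<'E'
from h import *
t=np.load("pics/top0.npz");s=np.load("pics/scene0.npz")
for c in blobs(red(t["image"])):
    (u,v),wh,a=cv2.minAreaRect(c)
    if u<400 and v>200:
        b=cv2.boxPoints(((u,v),wh,a));P=np.array([onz(t,*q,.072)[:2] for q in b]);e=max([P[1]-P[0],P[2]-P[1]],key=np.linalg.norm)
        X=onz(t,u,v,.065)
        print("red",round(u),round(v),np.round(wh,1),X.round(4),"yaw",np.degrees(np.arctan2(e[1],e[0])).round(1),"len",np.linalg.norm(e).round(4),"scene px",proj(s,[*X[:2],.054]).round())
print("pot",onz(t,434,208,.144))
im=t["image"][160:290,300:500];cv2.imwrite("pics/crop1.png",cv2.resize(im[:,:,::-1],None,fx=4,fy=4,interpolation=cv2.INTER_CUBIC))
E
```

```text
pot [ 0.50607334 -0.41091003  0.144     ]
```

View pics/crop1.png

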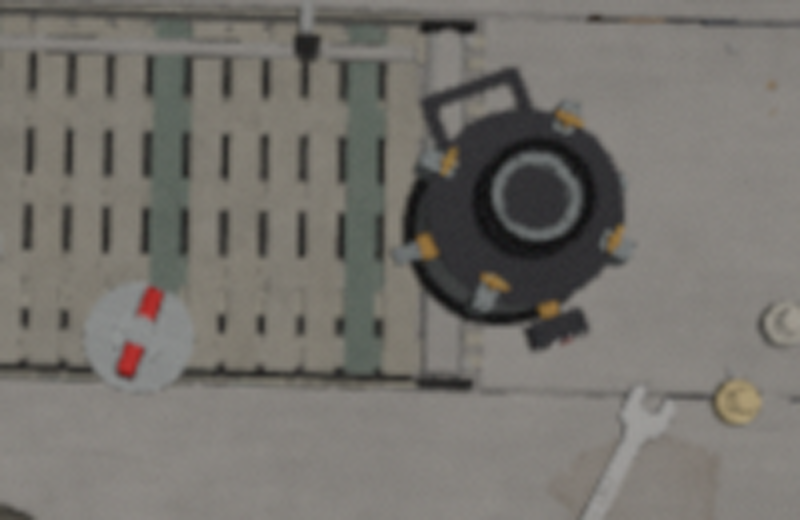

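The crop confirms the plug: grey flange centred at (138,336), with red wing ends at (152,303) and (130,360) and a grey middle. The pot's black gasket ring is centred near (536,196), i.e. px (434,209). The red mask needs a looser threshold.

Run:
```python
from h import *
def red2(im):
    i=im.astype(int);return ((i[...,0]>1.7*i[...,1])&(i[...,0]>1.7*i[...,2])&(i[...,0]>70)).astype(np.uint8)
t=np.load("pics/top0.npz");s=np.load("pics/scene0.npz")
m=red2(t["image"]);sub=np.zeros_like(m);sub[225:262,318:352]=m[225:262,318:352]
pts=np.argwhere(sub)[:,::-1].astype(np.float32);(u,v),wh,a=cv2.minAreaRect(pts);b=cv2.boxPoints(((u,v),wh,a))
P=np.array([onz(t,*q,.07)[:2] for q in b]);e=max([P[1]-P[0],P[2]-P[1]],key=np.linalg.norm);n=min([P[1]-P[0],P[2]-P[1]],key=np.linalg.norm)
print("wing top px",u,v,"X",onz(t,u,v,.068).round(4),"yaw",np.degrees(np.arctan2(e[1],e[0])).round(1),np.linalg.norm(e).round(4),np.linalg.norm(n).round(4))
# flange ellipse: bright grey
im=cv2.cvtColor(t["image"],cv2.COLOR_RGB2GRAY)[225:262,312:358];print(im[::4,::3])
X=onz(t,u,v,.06);print("proj in scene",proj(s,[*X[:2],.054]).round(1))
ms=red2(s["image"]);n,l,st,ce=cv2.connectedComponentsWithStats(ms)
print([(st[i].tolist(),ce[i].round(1).tolist()) for i in range(1,n) if st[i,4]>8 and 260<ce[i,0]<340 and 200<ce[i,1]<280])
# pot ring: dark annulus circle fits
g=cv2.cvtColor(t["image"],cv2.COLOR_RGB2GRAY)[180:240,400:465];G=cv2.resize(g,None,fx=8,fy=8,interpolation=cv2.INTER_CUBIC)
for lo,hi in((90,130),(50,80)):
    c=cv2.HoughCircles(cv2.GaussianBlur(G,(0,0),3),cv2.HOUGH_GRADIENT,1.5,200,param1=80,param2=20,minRadius=lo,maxRadius=hi)
    if c is not None:
        x,y,r=c[0,0];px=((x+.5)/8-.5+400,(y+.5)/8-.5+180);print("pot circ",px,r/8,onz(t,*px,.144).round(4),r/8*1.36/615.7)
I=s["image"][215:315,250:450];cv2.imwrite("pics/crop2.png",cv2.resize(I[:,:,::-1],None,fx=4,fy=4,interpolation=cv2.INTER_CUBIC))
```

```text
wing top px 334.6095886230469 242.54110717773438 X [ 0.4272 -0.1837  0.068 ] yaw -18.9 0.0556 0.0111
[[122 119 123 125 119 124 125 125 121  96  97 100 123 120 121 125]
 [124 120 124 122 121 116 117 122 119  97  98 100 123 125 124 121]
 [123 119 123 121 124 133 136 135  89  84 121 121 125 124 123 116]
 [120  93 118 125 135 136 137 125  80  87 137 138 127 126 122 115]
 [121  70 115 133 138 137 142 139 136 134 136 137 132 126  87 117]
 [123 120 122 131 136 134 132 123 137 140 140 138 124 126 121 123]
 [122  96 123 115 135 134  90  83 129 132 138 138 126 127 121 122]
 [ 85  98  81  80 113 136  63  82 134 134 136  91  61  63  53  50]
 [131 131 133 132 131 128 125 130 129 133 130 131 131 129 127 130]
 [133 132 131 132 134 132 131 132 132 133 133 131 130 131 132 133]]
proj in scene [321.  252.7]
[([280, 211, 3, 7, 14], [281.1, 213.1]), ([304, 227, 6, 10, 31], [306.1, 230.7]), ([279, 238, 5, 10, 34], [281.5, 241.7]), ([312, 248, 13, 10, 75], [316.5, 252.9])]
```

View pics/crop2.png

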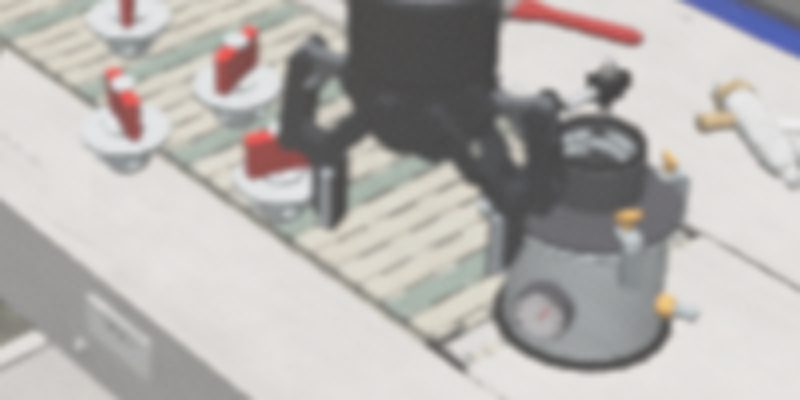

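The picture shows the chosen plug partly behind the left finger, red wing at about (275,155) in the crop (px 317,253). That agrees with the top-view point (0.427,-0.184) projected to (321,253), so it stands at table height. The pot mouth is near (0.505,-0.411). Next I move over the plug and then turn the tool by -2.38 rad, which keeps joint 6 mid-range.

```bash
python3 -m crank '{"travel":[[0.7,-0.51,0],[1.4,-1.03,0],[2.1,-1.55,0],[2.8,-2.06,0],[3.5,-2.58,0]],"turn":[0,0,0,0,0]}' 85
python3 -m crank '{"travel":[[0.8,-0.6,0],[1.6,-1.2,0],[2.4,-1.8,0],[3.2,-2.4,0],[4.0,-3.0,0]],"turn":[0,0,0,0,0]}'
python3 -m crank '{"travel":[[0.26,-0.13,0],[0.26,-0.13,0],[0.26,-0.13,0],[0.26,-0.13,0],[0.26,-0.13,0]],"turn":[-0.12,-0.24,-0.36,-0.48,-0.6]}'
python3 -m crank '{"travel":[[0,0,0],[0,0,0],[0,0,0],[0,0,0],[0,0,0]],"turn":[-0.12,-0.24,-0.36,-0.48,-0.6]}'
python3 -m crank '{"travel":[[0,0,0],[0,0,0],[0,0,0],[0,0,0],[0,0,0]],"turn":[-0.12,-0.24,-0.36,-0.48,-0.6]}'
python3 -m crank '{"travel":[[0,0,0],[0,0,0],[0,0,0],[0,0,0],[0,0,0]],"turn":[-0.12,-0.24,-0.36,-0.48,-0.58]}'
python3 - <<'E'
from workcell import *
from h import *
s=get_state();print(s["joint_pos"].round(3) if hasattr(s["joint_pos"],"round") else s["joint_pos"],s["tcp_pos"],s["orientation"])
c=read_camera("wrist");np.savez("pics/w1.npz",**c);cv2.imwrite("pics/w1.png",c["image"][:,:,::-1])
print(proj(c,[.427,-.184,.072]))
E
```

```text
clock: 0.52
tcp_pos: [0.3252, -0.368, 0.2308]
orientation: [-0.0, 0.977, 0.214, -0.0]
wrist_force: [0.7, 0.2, 0.2]
finger_gap: 0.0849
clock: 0.93
tcp_pos: [0.4202, -0.1916, 0.2311]
orientation: [-0.0, 0.977, 0.215, -0.0]
wrist_force: [0.3, 0.2, -0.0]
finger_gap: 0.0848
clock: 1.35
tcp_pos: [0.427, -0.184, 0.2309]
orientation: [-0.0, 0.868, 0.497, -0.0]
wrist_force: [0.3, -0.5, -0.7]
finger_gap: 0.0847
clock: 1.77
tcp_pos: [0.4269, -0.1843, 0.2309]
orientation: [-0.0, 0.683, 0.731, -0.0]
wrist_force: [1.0, 0.5, -0.1]
finger_gap: 0.0851
clock: 2.18
tcp_pos: [0.4269, -0.1843, 0.2309]
orientation: [-0.0, 0.436, 0.9, 0.0]
wrist_force: [0.8, -0.2, 0.5]
finger_gap: 0.0853
clock: 2.6
tcp_pos: [0.4268, -0.1843, 0.2309]
orientation: [-0.0, 0.161, 0.987, 0.0]
wrist_force: [0.1, -0.6, 0.5]
finger_gap: 0.085
[-0.58   0.101 -0.222  1.248 -0.    -0.257] [ 0.42684345 -0.18432229  0.23090971] [-4.17584786e-04  1.60809077e-01  9.86985436e-01  1.24209569e-04]
[319.10260769 222.2607229 ]
```

View pics/w1.png

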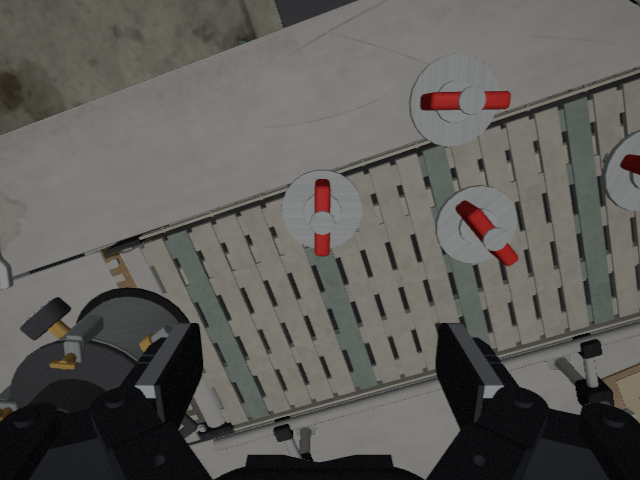

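Wrist view: the target wing is at (322,217), aligned with the vertical image axis and centred between the jaws, and the prediction was (319,222). I refine, then go down.

Run:
```python
from h import *
c=np.load("pics/w1.npz");m=red(c["image"])
for k in blobs(m,20):
    r=cv2.minAreaRect(k)
    if 280<r[0][0]<365: print("part",np.round(r[0],1),np.round(r[1],1),r[2],cv2.boundingRect(k))
s=np.zeros_like(m);s[165:270,285:360]=m[165:270,285:360]
r=cv2.minAreaRect(np.argwhere(s)[:,::-1].astype(np.float32));print(r)
b=cv2.boxPoints(r)
for z in(.072,.065): print(z,onz(c,*r[0],z).round(4))
P=np.array([onz(c,*q,.07)[:2] for q in b]);print([(np.linalg.norm(e).round(4),np.degrees(np.arctan2(e[1],e[0])).round(1)) for e in(P[1]-P[0],P[2]-P[1])])
# flange circle
g=cv2.GaussianBlur(cv2.cvtColor(c["image"],cv2.COLOR_RGB2GRAY),(0,0),1)
h=cv2.HoughCircles(g[150:270,260:380],cv2.HOUGH_GRADIENT,1,100,param1=80,param2=15,minRadius=33,maxRadius=48)
if h is not None:
    x,y,rr=h[0,0];print("flange",x+260,y+150,rr,onz(c,x+260,y+150,.034).round(4))
print("cam",(-c["R"].T@c["t"]).round(4))
```

```text
part [322. 244.] [22. 14.] 90.0 (315, 233, 15, 23)
part [322. 198.] [26. 14.] 90.0 (315, 185, 15, 27)
((322.0, 217.0), (76.0, 14.0), 90.0)
0.072 [ 0.4238 -0.1806  0.072 ]
0.065 [ 0.4255 -0.1811  0.065 ]
[(np.float64(0.0104), np.float64(71.5)), (np.float64(0.0599), np.float64(-18.1))]
flange 321.5 210.5 39.6 [ 0.4274 -0.182   0.034 ]
cam [ 0.3504 -0.1586  0.3753]
```

```bash
python3 -m crank '{"travel":[[0.04,0.04,0.7],[0.04,0.04,1.4],[0.04,0.04,2.1],[0.04,0.04,2.8],[0.04,0.04,3.4]],"turn":[0,0,0,0,0]}'
python3 -m crank '{"travel":[[0,0,0.4],[0,0,0.8],[0,0,1.1],[0,0,1.27],[0,0,1.27]],"turn":[0,0,0,0,0]}'
python3 -m crank '{"travel":[[0,0,0],[0,0,0],[0,0,0],[0,0,0],[0,0,0]],"turn":[0,0,0,0,0]}' 0 60
python3 -m crank '{"travel":[[0,0,0],[0,0,0],[0,0,0],[0,0,0],[0,0,0]],"turn":[0,0,0,0,0]}'
```

```text
clock: 3.07
tcp_pos: [0.4254, -0.182, 0.0934]
orientation: [-0.001, 0.165, 0.986, 0.0]
wrist_force: [-0.6, -0.3, -0.2]
finger_gap: 0.0848
clock: 3.48
tcp_pos: [0.4249, -0.1817, 0.043]
orientation: [-0.002, 0.164, 0.986, 0.001]
wrist_force: [-0.2, -0.1, 0.2]
finger_gap: 0.0851
clock: 3.9
tcp_pos: [0.4266, -0.1828, 0.0451]
orientation: [0.001, 0.164, 0.987, -0.0]
wrist_force: [0.6, -0.7, 0.3]
finger_gap: 0.0247
clock: 4.32
tcp_pos: [0.4266, -0.1825, 0.045]
orientation: [0.0, 0.164, 0.987, 0.0]
wrist_force: [-0.2, 1.8, 5.6]
finger_gap: 0.011
```

Gripped (gap 11 mm, as expected for the wing). Lift, move above the pot, and look.

```bash
python3 -m crank '{"travel":[[0,0,-0.4],[0,0,-1.0],[0,0,-1.6],[0,0,-2.2],[0,0,-2.8]],"turn":[0,0,0,0,0]}'
python3 -m crank '{"travel":[[0,0,-0.6],[0,0,-1.2],[0,0,-1.7],[0,0,-2.1],[0,0,-2.1]],"turn":[0,0,0,0,0]}'
python3 -m crank '{"travel":[[-0.3,-0.4,0],[-0.6,-0.8,0],[-1.0,-1.3,0],[-1.5,-1.9,0],[-1.9,-2.5,0]],"turn":[0,0,0,0,0]}'
python3 -m crank '{"travel":[[-0.5,-0.6,0],[-1.0,-1.2,0],[-1.4,-1.8,0],[-1.7,-2.15,0],[-1.77,-2.3,0]],"turn":[0,0,0,0,0]}'
python3 -m crank '{"travel":[[0,0,0],[0,0,0]],"turn":[0,0]}'
python3 - <<'E'
from workcell import *
from h import *
s=get_state();print(s["joint_pos"],s["tcp_pos"],s["wrist_force"],s["ft_torque"])
for n in("wrist","top","scene"):
    c=read_camera(n);np.savez(f"pics/{n}2.npz",**c);print(n,proj(c,[.505,-.411,.144]),proj(c,[*s["tcp_pos"][:2],s["tcp_pos"][2]+.009]))
    if n=="wrist":cv2.imwrite("pics/w2.png",c["image"][:,:,::-1])
E
```

```text
clock: 4.73
tcp_pos: [0.4248, -0.1818, 0.1561]
orientation: [-0.002, 0.164, 0.987, 0.0]
wrist_force: [0.7, -0.2, -7.0]
finger_gap: 0.0112
clock: 5.15
tcp_pos: [0.4269, -0.1831, 0.2425]
orientation: [0.001, 0.164, 0.987, -0.001]
wrist_force: [0.3, -0.1, -6.9]
finger_gap: 0.0111
clock: 5.57
tcp_pos: [0.4656, -0.3021, 0.2378]
orientation: [-0.001, 0.163, 0.987, 0.001]
wrist_force: [1.2, -0.5, -5.7]
finger_gap: 0.0112
clock: 5.98
tcp_pos: [0.503, -0.4141, 0.2363]
orientation: [-0.002, 0.165, 0.986, 0.001]
wrist_force: [1.3, -1.4, -7.1]
finger_gap: 0.011
clock: 6.15
tcp_pos: [0.5021, -0.4106, 0.2382]
orientation: [-0.002, 0.164, 0.986, 0.001]
wrist_force: [0.5, 0.9, -6.5]
finger_gap: 0.011
[-8.09170057e-01  4.65661704e-01  2.88045758e-01  1.39776791e+00
  2.39585848e-04 -4.80033447e-01] [ 0.50214808 -0.41057861  0.23817055] [ 0.48219638  0.91574744 -6.48997049] [ 0.0731987  -0.01827191  0.02217319]
wrist [319.15190904 254.22149005] [318.54549001 337.59301275]
top [434.03556747 208.45783506] [442.4916064  202.04163331]
scene [399.30659567 249.88777135] [401.46790555 215.29660788]
```

View pics/w2.png

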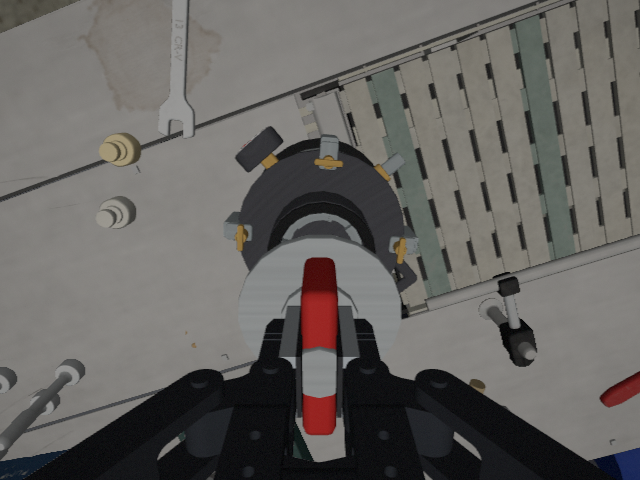

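Wrist view: the held plug is upright, with the wing along the image's vertical axis. The gasket ring shows behind the flange, spanning about x=270..375 with its top at about row 202. The mouth is predicted at (319,254). Both views need enhancing to refine the mouth centre.

Run:
```python
from h import *
w=np.load("pics/wrist2.npz")["image"][185:285,250:395];t=np.load("pics/top0.npz")["image"][190:230,410:468];s=np.load("pics/scene0.npz")["image"][235:275,375:425]
f=lambda I,k:cv2.resize((255*np.clip(I/150.,0,1)**.5).astype(np.uint8),None,fx=k,fy=k,interpolation=cv2.INTER_CUBIC)[:,:,::-1]
a=f(w,5.5)[:, :797];b=f(t,6.5);b2=f(s,6.5)
C=np.zeros((600,800,3),np.uint8);x=f(w,3.3);C[:x.shape[0],:x.shape[1]]=x;C[335:335+b.shape[0],:b.shape[1]]=b;C[335:335+b2.shape[0],400:400+b2.shape[1]]=b2
cv2.imwrite("pics/cmp3.png",C)
```

```text
(no output)
```

View pics/cmp3.png

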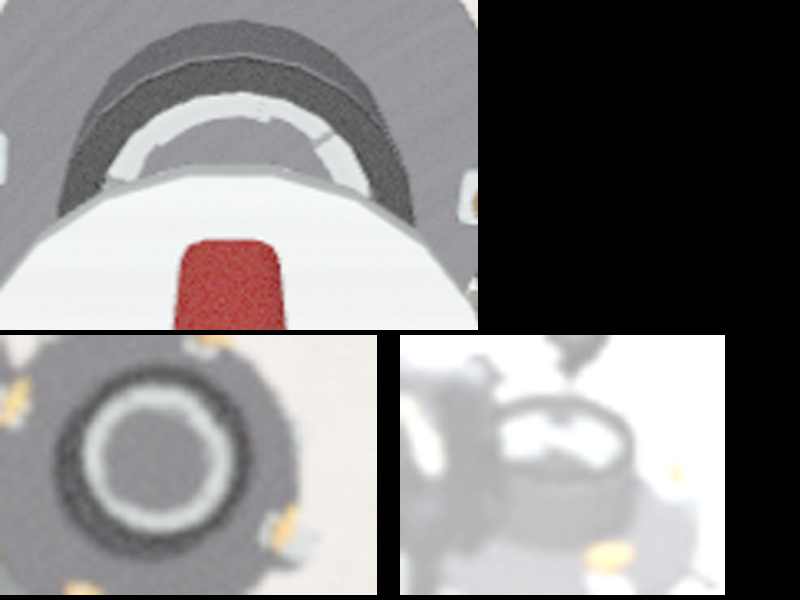

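Run:
```python
from h import *
from scipy.optimize import least_squares
w=np.load("pics/wrist2.npz");t=np.load("pics/top0.npz")
p=np.array([(58,210),(130,88),(180,63),(235,55),(290,63),(340,88),(413,215)])/3.3+[249.65,184.65]
P=np.array([onz(w,*q,.144)[:2] for q in p])
f=lambda x:np.hypot(*(P-x[:2]).T)-x[2]
r=least_squares(f,[.505,-.411,.034]);print("wrist free",r.x.round(4),(r.fun*1e3).round(1))
r=least_squares(lambda x:f([*x,.034]),[.505,-.411]);print("fixed",r.x.round(4),(r.fun*1e3).round(1))
print("top",onz(t,433.06,209.1,.144).round(4), "grey ring (z .135?)",onz(t,158/6.5+409.6,(458-335)/6.5+189.6,.144).round(4))
# plug flange in the wrist image: left/right edges
c=w["image"]
print("flange tip in tool: axis proj at flange top z",proj(w,[.50215,-.41058,.2382-.011]))
g=cv2.cvtColor(c,cv2.COLOR_RGB2GRAY)
for row in (300,310,320): 
    x=np.where(g[row]>150)[0];print(row,x.min() if len(x) else 0,x.max() if len(x) else 0,g[row,225:260:4],g[row,385:420:4])
```

```text
wrist free [ 0.5054 -0.41    0.0332] [-0.  -0.   0.1  0.   0.  -0.1  0. ]
fixed [ 0.5063 -0.4103] [-0.7 -0.1  0.2  0.1  0.1 -0.2 -0.7]
top [ 0.5034 -0.4087  0.144 ] grey ring (z .135?) [ 0.5048 -0.4107  0.144 ]
flange tip in tool: axis proj at flange top z [318.47463376 312.83357021]
300 0 0 [136 136 136 135 137 138 138 138 137] [137 135 137 136  49 126 123 124 129]
310 0 0 [132 133 136 136 139 139 139 139 139] [138 137 139 137  67  35  78  82 126]
320 0 0 [134 134 134 133 138 138 137 139 138] [138 138 137 138 132 134 133 132 133]
```

Run:
```python
from h import *
w=np.load("pics/wrist2.npz");tcp=np.array([.50215,-.41058,.23817]);q=[-.002,.164,.986]
tx=np.array([-.946,.323]);ty=np.array([.323,.946])
for (u,v),z in(((320,238.3),.2272),((320,235.5),.2212)):
    e=onz(w,u,v,z)[:2];a=e-tx*.0345;print("axis from near edge, tool x,y offset mm",(1e3*np.array([(a-tcp[:2])@tx,(a-tcp[:2])@ty])).round(2))
m=red(w["image"]);s=np.argwhere(m[240:450,280:360])
c=s[:,::-1]+[280,240];print("wing extent",c.min(0),c.max(0))
for v,z in((c[:,1].min(),.2382+.027),(c[:,1].max(),.2382+.027),(c[:,1].max(),.2382-.009),(c[:,1].min(),.2382-.009)):
    a=onz(w,319,v,z)[:2]-tcp[:2];print(v,z,"tool x mm",(1e3*a@tx).round(1))
```

```text
axis from near edge, tool x,y offset mm [-1.7   0.62]
axis from near edge, tool x,y offset mm [-2.33  0.65]
wing extent [301 258] [337 434]
258 0.2652 tool x mm 38.1
434 0.2652 tool x mm -28.0
434 0.2292 tool x mm -61.1
258 0.2292 tool x mm 25.2
```

```bash
python3 -m crank '{"travel":[[-0.04,0.025,0.2],[-0.04,0.025,0.5],[-0.04,0.025,0.8],[-0.04,0.025,1.0],[-0.04,0.025,1.0]],"turn":[0,0,0,0,0]}'
python3 -m crank '{"travel":[[0,0,0.1],[0,0,0.2],[0,0,0.3],[0,0,0.3],[0,0,0.3]],"turn":[0,0,0,0,0]}'
python3 -m crank '{"travel":[[0,0,0.05],[0,0,0.1],[0,0,0.15],[0,0,0.15],[0,0,0.15]],"turn":[0,0,0,0,0]}'
python3 -c "
from workcell import *
s=get_state();print(s['tcp_pos'],s['wrist_force'],s['ft_torque'])"
```

```text
clock: 6.72
tcp_pos: [0.5041, -0.4095, 0.1981]
orientation: [-0.002, 0.163, 0.987, 0.001]
wrist_force: [-0.6, -0.0, -7.0]
finger_gap: 0.0113
clock: 7.13
tcp_pos: [0.5049, -0.4111, 0.1885]
orientation: [-0.0, 0.164, 0.987, 0.0]
wrist_force: [0.7, 0.6, -6.4]
finger_gap: 0.0111
clock: 7.55
tcp_pos: [0.5048, -0.4111, 0.1823]
orientation: [-0.0, 0.164, 0.987, 0.0]
wrist_force: [0.0, 0.1, -7.3]
finger_gap: 0.011
[ 0.50482309 -0.41108479  0.18227921] [ 0.04780348  0.10477592 -7.32142605] [ 0.00452467  0.04811811 -0.02235927]
```

```bash
python3 -m crank '{"travel":[[0.025,0.015,0.03],[0.025,0.015,0.06],[0.025,0.015,0.1],[0.025,0.015,0.1],[0.025,0.015,0.1]],"turn":[0,0,0,0,0]}'
python3 -m crank '{"travel":[[0,0,0.03],[0,0,0.06],[0,0,0.1],[0,0,0.1],[0,0,0.1]],"turn":[0,0,0,0,0]}'
python3 -m crank '{"travel":[[0,0,0.02],[0,0,0.04],[0,0,0.04],[0,0,0.04]],"turn":[0,0,0,0]}'
python3 -c "
from workcell import *
s=get_state();print(s['tcp_pos'],s['wrist_force'],s['ft_torque'])"
```

```text
clock: 7.97
tcp_pos: [0.5041, -0.4102, 0.1783]
orientation: [-0.0, 0.164, 0.987, 0.0]
wrist_force: [0.1, -0.1, -6.7]
finger_gap: 0.0111
clock: 8.38
tcp_pos: [0.5042, -0.4103, 0.1744]
orientation: [0.0, 0.164, 0.987, 0.0]
wrist_force: [0.1, -0.8, -6.5]
finger_gap: 0.0107
clock: 8.72
tcp_pos: [0.5042, -0.4103, 0.1729]
orientation: [0.0, 0.164, 0.987, -0.0]
wrist_force: [-0.5, -0.7, -6.9]
finger_gap: 0.011
[ 0.50423131 -0.41027769  0.17287536] [-0.51877754 -0.6644838  -6.93212397] [-0.09910156 -0.16961837  0.00148019]
```

```bash
python3 -m crank '{"travel":[[0,0,0.01],[0,0,0.025],[0,0,0.025],[0,0,0.025]],"turn":[0,0,0,0]}'
python3 -m crank '{"travel":[[0,0,0.01],[0,0,0.025],[0,0,0.025],[0,0,0.025]],"turn":[0,0,0,0]}'
python3 -m crank '{"travel":[[0,0,0.01],[0,0,0.025],[0,0,0.025],[0,0,0.025]],"turn":[0,0,0,0]}'
python3 -c "
from workcell import *
s=get_state();print(s['tcp_pos'],s['wrist_force'],s['ft_torque'])"
```

```text
clock: 9.05
tcp_pos: [0.5042, -0.4103, 0.1719]
orientation: [0.0, 0.164, 0.987, -0.0]
wrist_force: [0.7, 0.2, -7.5]
finger_gap: 0.0111
clock: 9.38
tcp_pos: [0.5042, -0.4103, 0.171]
orientation: [0.0, 0.164, 0.987, -0.0]
wrist_force: [0.5, -0.2, -6.1]
finger_gap: 0.011
clock: 9.72
tcp_pos: [0.5044, -0.4104, 0.17]
orientation: [0.0, 0.164, 0.987, -0.0]
wrist_force: [1.2, -0.8, -5.5]
finger_gap: 0.011
[ 0.50443756 -0.41043144  0.17004741] [ 1.23829193 -0.78547318 -5.47581578] [-0.14336486 -0.2527673   0.07675917]
```

Contact is just starting at the expected height. Continue in half-millimetre steps.

```bash
python3 -m crank '{"travel":[[0,0,0.012],[0,0,0.012],[0,0,0.012]],"turn":[0,0,0]}'
python3 -m crank '{"travel":[[0,0,0.012],[0,0,0.012],[0,0,0.012]],"turn":[0,0,0]}'
python3 -c "
from workcell import *
s=get_state();print(s['tcp_pos'],s['wrist_force'],s['ft_torque'])"
```

```text
clock: 9.97
tcp_pos: [0.5045, -0.4104, 0.1696]
orientation: [0.0, 0.164, 0.987, -0.0]
wrist_force: [1.9, -0.4, -6.1]
finger_gap: 0.0112
clock: 10.22
tcp_pos: [0.5044, -0.4104, 0.1693]
orientation: [0.0, 0.164, 0.987, -0.0]
wrist_force: [2.3, -0.3, -2.9]
finger_gap: 0.0107
[ 0.50443377 -0.4104172   0.1692987 ] [ 2.25653442 -0.32635142 -2.94366538] [-0.05269064 -0.51669731  0.15439581]
```

```bash
python3 -m crank '{"travel":[[-0.012,0.004,0.012],[-0.012,0.004,0.012],[-0.012,0.004,0.012]],"turn":[0,0,0]}'
python3 -m crank '{"travel":[[0,0,0.012],[0,0,0.012],[0,0,0.012]],"turn":[0,0,0]}'
python3 -c "
from workcell import *
s=get_state();print(s['tcp_pos'],s['wrist_force'],s['ft_torque'])"
```

```text
clock: 10.47
tcp_pos: [0.5046, -0.4104, 0.1691]
orientation: [0.0, 0.164, 0.987, -0.0]
wrist_force: [0.0, 0.2, 1.1]
finger_gap: 0.0111
clock: 10.72
tcp_pos: [0.5047, -0.4105, 0.1691]
orientation: [0.0, 0.164, 0.987, -0.0]
wrist_force: [-1.4, 1.3, 5.3]
finger_gap: 0.0109
[ 0.5047073  -0.41045368  0.16906316] [-1.39625854  1.30306402  5.2890233 ] [ 0.20742734  0.28897453 -0.00248942]
```

```bash
python3 -m crank '{"travel":[[0,0,0],[0,0,0],[0,0,0]],"turn":[-0.05,-0.1,-0.1]}'
python3 -m crank '{"travel":[[0,0,0],[0,0,0],[0,0,0]],"turn":[-0.05,-0.1,-0.1]}'
python3 -m crank '{"travel":[[0,0,0],[0,0,0],[0,0,0]],"turn":[-0.05,-0.1,-0.1]}'
python3 -c "
from workcell import *
s=get_state();print(s['tcp_pos'],s['wrist_force'],s['ft_torque'])"
```

```text
clock: 10.97
tcp_pos: [0.5048, -0.4106, 0.1692]
orientation: [0.001, 0.113, 0.994, -0.001]
wrist_force: [-0.3, 0.5, 5.7]
finger_gap: 0.0107
clock: 11.22
tcp_pos: [0.5048, -0.4108, 0.1693]
orientation: [0.001, 0.064, 0.998, -0.001]
wrist_force: [-2.2, 0.8, 5.1]
finger_gap: 0.0108
clock: 11.47
tcp_pos: [0.5049, -0.4109, 0.1695]
orientation: [0.001, 0.014, 1.0, -0.001]
wrist_force: [-1.6, 0.7, 7.6]
finger_gap: 0.011
[ 0.50493043 -0.41087451  0.16945402] [-1.59722061  0.71969939  7.5901095 ] [ 0.14405886  0.31849943 -0.01509508]
```

```bash
python3 -m crank '{"travel":[[0,0,0],[0,0,0],[0,0,0]],"turn":[-0.05,-0.1,-0.1]}'
python3 -m crank '{"travel":[[0,0,0],[0,0,0],[0,0,0]],"turn":[-0.05,-0.1,-0.1]}'
python3 -m crank '{"travel":[[0,0,0],[0,0,0],[0,0,0]],"turn":[-0.05,-0.1,-0.1]}'
python3 -c "
from workcell import *
s=get_state();print(s['tcp_pos'],s['wrist_force'],s['ft_torque'])"
```

```text
clock: 11.72
tcp_pos: [0.505, -0.411, 0.1696]
orientation: [0.001, -0.036, 0.999, -0.001]
wrist_force: [-1.2, -0.2, 6.6]
finger_gap: 0.0109
clock: 11.97
tcp_pos: [0.5051, -0.4112, 0.1697]
orientation: [0.001, -0.086, 0.996, -0.001]
wrist_force: [-0.5, -0.0, 6.9]
finger_gap: 0.0104
clock: 12.22
tcp_pos: [0.5052, -0.4111, 0.1699]
orientation: [0.001, -0.136, 0.991, -0.002]
wrist_force: [0.0, -0.4, 7.4]
finger_gap: 0.0111
[ 0.50524685 -0.41113871  0.16994023] [ 0.02087358 -0.41453955  7.44874768] [ 0.09288075  0.14944793 -0.00204292]
```

```bash
python3 -m crank '{"travel":[[0,0,0],[0,0,0],[0,0,0]],"turn":[-0.05,-0.1,-0.1]}'
python3 -m crank '{"travel":[[0,0,0],[0,0,0],[0,0,0]],"turn":[-0.05,-0.1,-0.1]}'
python3 -m crank '{"travel":[[0,0,0],[0,0,0],[0,0,0]],"turn":[-0.05,-0.1,-0.1]}'
python3 -c "
from workcell import *
s=get_state();print(s['tcp_pos'],s['wrist_force'],s['ft_torque'])"
```

```text
clock: 12.47
tcp_pos: [0.5053, -0.4113, 0.17]
orientation: [0.001, -0.185, 0.983, -0.002]
wrist_force: [0.1, -0.4, 8.5]
finger_gap: 0.0108
clock: 12.72
tcp_pos: [0.5054, -0.4114, 0.1702]
orientation: [0.001, -0.234, 0.972, -0.002]
wrist_force: [-0.6, -0.7, 8.5]
finger_gap: 0.0111
clock: 12.97
tcp_pos: [0.5053, -0.4116, 0.1697]
orientation: [0.001, -0.283, 0.959, -0.002]
wrist_force: [-0.0, -0.5, 6.9]
finger_gap: 0.0108
[ 0.50529588 -0.41155731  0.169739  ] [-0.03043591 -0.53637713  6.88348357] [-0.29505351 -0.01327367  0.05584439]
```

```bash
python3 -m crank '{"travel":[[0,0,0],[0,0,0],[0,0,0]],"turn":[-0.03,-0.06,-0.06]}'
python3 -m crank '{"travel":[[0,0,0],[0,0,0],[0,0,0]],"turn":[-0.03,-0.06,-0.06]}'
python3 -c "
from workcell import *
s=get_state();print(s['tcp_pos'],s['wrist_force'],s['ft_torque'])"
```

```text
clock: 13.22
tcp_pos: [0.5049, -0.4109, 0.1679]
orientation: [0.0, -0.311, 0.951, -0.001]
wrist_force: [2.3, -2.3, -2.3]
finger_gap: 0.0108
clock: 13.47
tcp_pos: [0.5049, -0.4105, 0.1669]
orientation: [0.0, -0.339, 0.941, 0.0]
wrist_force: [3.1, -2.6, -4.6]
finger_gap: 0.0107
[ 0.50491336 -0.41046449  0.16688977] [ 3.09016682 -2.63778065 -4.610318  ] [-0.56546228 -0.57575667 -0.02245761]
```

The lugs are dropping (z falling, force gone). Follow down gently.

```bash
python3 -m crank '{"travel":[[0,-0.012,0.02],[0,-0.012,0.04],[0,-0.012,0.05],[0,-0.012,0.05]],"turn":[-0.02,-0.02,-0.02,-0.02]}'
python3 -m crank '{"travel":[[0,0,0.02],[0,0,0.04],[0,0,0.05],[0,0,0.05]],"turn":[0,0,0,0]}'
python3 -c "
from workcell import *
s=get_state();print(s['tcp_pos'],s['wrist_force'],s['ft_torque'])"
```

```text
clock: 13.8
tcp_pos: [0.5049, -0.4106, 0.1654]
orientation: [-0.0, -0.348, 0.938, 0.0]
wrist_force: [2.7, -1.3, -6.5]
finger_gap: 0.0109
clock: 14.13
tcp_pos: [0.5049, -0.4106, 0.1639]
orientation: [-0.0, -0.348, 0.937, 0.0]
wrist_force: [1.3, -2.6, -5.8]
finger_gap: 0.0112
[ 0.50489461 -0.41059498  0.16390111] [ 1.25094725 -2.61841698 -5.79852625] [-0.41692407 -0.3181137   0.01985224]
```

```bash
python3 -m crank '{"travel":[[0,-0.01,0.02],[0,-0.01,0.03],[0,-0.01,0.03]],"turn":[0,0,0]}'
python3 -m crank '{"travel":[[0,0,0.02],[0,0,0.03],[0,0,0.03]],"turn":[0,0,0]}'
python3 -c "
from workcell import *
s=get_state();print(s['tcp_pos'],s['wrist_force'],s['ft_torque'])"
```

```text
clock: 14.38
tcp_pos: [0.505, -0.4107, 0.1628]
orientation: [-0.0, -0.348, 0.937, 0.0]
wrist_force: [0.3, -0.7, -4.7]
finger_gap: 0.0108
clock: 14.63
tcp_pos: [0.505, -0.4108, 0.1625]
orientation: [-0.0, -0.348, 0.937, -0.0]
wrist_force: [-2.2, 1.3, 3.5]
finger_gap: 0.0111
[ 0.5050161  -0.41076426  0.1625464 ] [-2.21025679  1.26948102  3.49574848] [0.36902063 0.45832583 0.0773971 ]
```

Seated in the starts: bottom contact at TCP z 0.1625, so the wing is about 27.5 mm above the gasket. Now drive forward (positive turn), following 3.8 mm/rad.

```bash
python3 -m crank '{"travel":[[0,0,0.005],[0,0,0.01],[0,0,0.02],[0,0,0.02]],"turn":[0.06,0.12,0.2,0.2]}'
python3 -m crank '{"travel":[[0,0,0.005],[0,0,0.01],[0,0,0.02],[0,0,0.02]],"turn":[0.06,0.12,0.2,0.2]}'
python3 -c "
from workcell import *
s=get_state();print(s['tcp_pos'],s['wrist_force'],s['ft_torque'])"
```

```text
clock: 14.97
tcp_pos: [0.5061, -0.4105, 0.1618]
orientation: [0.001, -0.252, 0.968, -0.0]
wrist_force: [0.3, 3.0, 4.1]
finger_gap: 0.0114
clock: 15.3
tcp_pos: [0.5064, -0.4114, 0.161]
orientation: [0.001, -0.155, 0.988, -0.001]
wrist_force: [2.1, 0.7, 2.5]
finger_gap: 0.0113
[ 0.50642536 -0.411403    0.16104979] [2.06086442 0.67898335 2.45810572] [ 0.13489398 -0.45688772 -0.04506019]
```

```bash
python3 -m crank '{"travel":[[0,0,0.005],[0,0,0.01],[0,0,0.02],[0,0,0.02]],"turn":[0.06,0.12,0.2,0.2]}'
python3 -m crank '{"travel":[[0,0,0.005],[0,0,0.01],[0,0,0.015],[0,0,0.015]],"turn":[0.05,0.1,0.15,0.15]}'
python3 -c "
from workcell import *
s=get_state();print(s['tcp_pos'],s['wrist_force'],s['ft_torque'])"
```

```text
clock: 15.63
tcp_pos: [0.506, -0.4118, 0.1604]
orientation: [0.001, -0.056, 0.998, -0.001]
wrist_force: [1.6, -0.3, 4.1]
finger_gap: 0.0112
clock: 15.97
tcp_pos: [0.5058, -0.4116, 0.1601]
orientation: [0.001, 0.018, 1.0, -0.001]
wrist_force: [1.1, 0.8, 7.0]
finger_gap: 0.0106
[ 0.50579219 -0.4116227   0.16012711] [1.10616033 0.79187348 7.0458341 ] [ 0.11881033 -0.12484405  0.11758586]
```

```bash
python3 -m crank '{"travel":[[0,0,0.004],[0,0,0.008],[0,0,0.008]],"turn":[0.04,0.08,0.08]}'
python3 -m crank '{"travel":[[0,0,0.004],[0,0,0.006],[0,0,0.006]],"turn":[0.04,0.06,0.06]}'
python3 -c "
from workcell import *
s=get_state();print(s['tcp_pos'],s['wrist_force'],s['ft_torque'])"
```

```text
clock: 16.22
tcp_pos: [0.5057, -0.4115, 0.1599]
orientation: [0.001, 0.057, 0.998, -0.001]
wrist_force: [-0.3, 0.0, 7.8]
finger_gap: 0.0111
clock: 16.47
tcp_pos: [0.5057, -0.4114, 0.1597]
orientation: [0.001, 0.087, 0.996, -0.001]
wrist_force: [0.7, 1.5, 8.5]
finger_gap: 0.0112
[ 0.505657   -0.41136992  0.15972807] [0.70086116 1.48166918 8.52959334] [0.24233229 0.08868965 0.28277173]
```

```bash
python3 -m crank '{"travel":[[0,0,0.004],[0,0,0.004],[0,0,0.004],[0,0,0.004]],"turn":[0.03,0.06,0.06,0.06]}'
python3 - <<'E'
from workcell import *
from h import *
s=get_state();print(s['tcp_pos'],s['wrist_force'],s['ft_torque'])
for n in("wrist","top"):
    c=read_camera(n);np.savez(f"pics/{n}3.npz",**c);
    if n=="wrist":cv2.imwrite("pics/w3.png",c["image"][:,:,::-1])
E
```

```text
clock: 16.8
tcp_pos: [0.5055, -0.4112, 0.1596]
orientation: [0.001, 0.116, 0.993, -0.001]
wrist_force: [-0.6, 1.9, 8.5]
finger_gap: 0.0109
[ 0.50553653 -0.41116268  0.15956476] [-0.60638861  1.94256098  8.4865546 ] [0.36607587 0.16823992 0.34670552]
```

View pics/w3.png

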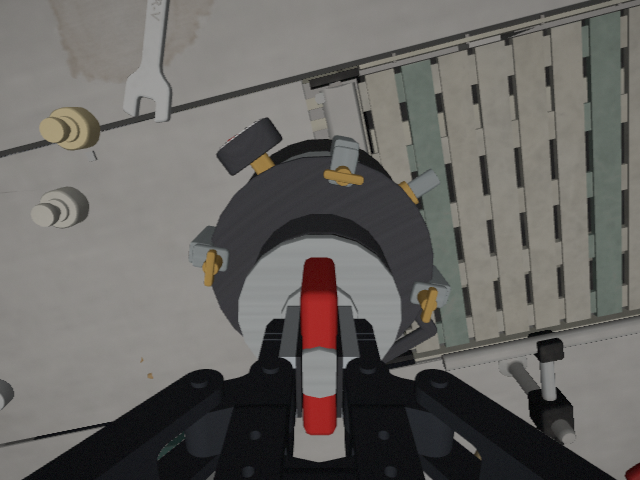

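The plug is still square in the grip (flange edge at row 236, unchanged, so no slip), and flange and neck are concentric. A small extra turn, then take off the push and check that z holds.

```bash
python3 -m crank '{"travel":[[0,0,0],[0,0,0],[0,0,0]],"turn":[0.03,0.05,0.05]}'
python3 -m crank '{"travel":[[0,0,-0.02],[0,0,-0.04],[0,0,-0.04],[0,0,-0.04]],"turn":[0,0,0,0]}'
python3 -c "
from workcell import *
s=get_state();print(s['tcp_pos'],s['wrist_force'],s['ft_torque'])"
```

```text
clock: 17.15
tcp_pos: [0.5054, -0.411, 0.1595]
orientation: [0.001, 0.141, 0.99, -0.001]
wrist_force: [-0.1, 1.6, 8.5]
finger_gap: 0.0108
clock: 17.48
tcp_pos: [0.5054, -0.4109, 0.1595]
orientation: [0.0, 0.143, 0.99, -0.0]
wrist_force: [0.4, 0.9, 2.6]
finger_gap: 0.0107
[ 0.50539237 -0.41091543  0.15954059] [0.41870326 0.9149075  2.63238183] [ 0.07826847 -0.19717842  0.59594765]
```

```bash
python3 -m crank '{"travel":[[0,0,0],[0,0,0],[0,0,0],[0,0,0],[0,0,0]],"turn":[0,0,0,0,0]}' 60
python3 -m crank '{"travel":[[0,0,0],[0,0,-0.3],[0,0,-0.8],[0,0,-1.4],[0,0,-2.0]],"turn":[0,0,0,0,0]}'
python3 -m crank '{"travel":[[0,0,-0.6],[0,0,-0.8],[0,0,-0.8],[0,0,-0.8],[0,0,-0.8]],"turn":[0,0,0,0,0]}'
python3 - <<'E'
from workcell import *
from h import *
s=get_state();print(s['tcp_pos'],s['wrist_force'])
w=read_camera("wrist");np.savez("pics/wrist4.npz",**w)
v=read_camera("scene");np.savez("pics/scene4.npz",**v)
C=np.zeros((480,800,3),np.uint8);C[:240,:320]=cv2.resize(w["image"],(320,240));C[:]=C
I=cv2.resize(w["image"],None,fx=.75,fy=.75);C[:360,:480]=I
S=cv2.resize(v["image"][190:310,350:430],None,fx=4,fy=4,interpolation=cv2.INTER_CUBIC);C[:480,480:800]=S
cv2.imwrite("pics/fin.png",C[:,:,::-1])
for z in(.168,.186):print("exp",proj(w,[.5054,-.4109,z]),proj(v,[.5054,-.4109,z]))
E
```

```text
clock: 17.9
tcp_pos: [0.505, -0.411, 0.1592]
orientation: [-0.0, 0.144, 0.99, 0.0]
wrist_force: [-0.6, -0.4, 0.1]
finger_gap: 0.0602
clock: 18.32
tcp_pos: [0.5049, -0.4106, 0.2398]
orientation: [-0.001, 0.144, 0.99, 0.0]
wrist_force: [0.1, -0.1, -0.2]
finger_gap: 0.06
clock: 18.73
tcp_pos: [0.5048, -0.4105, 0.2695]
orientation: [-0.001, 0.144, 0.99, 0.001]
wrist_force: [-0.1, -0.0, 0.7]
finger_gap: 0.0597
[ 0.50479994 -0.41049675  0.26949006] [-0.12279005 -0.04900284  0.72978804]
exp [318.07699908 246.91498321] [400.07734787 241.95982645]
exp [318.05754974 256.48166943] [400.60579274 235.96694081]
```

View pics/fin.png

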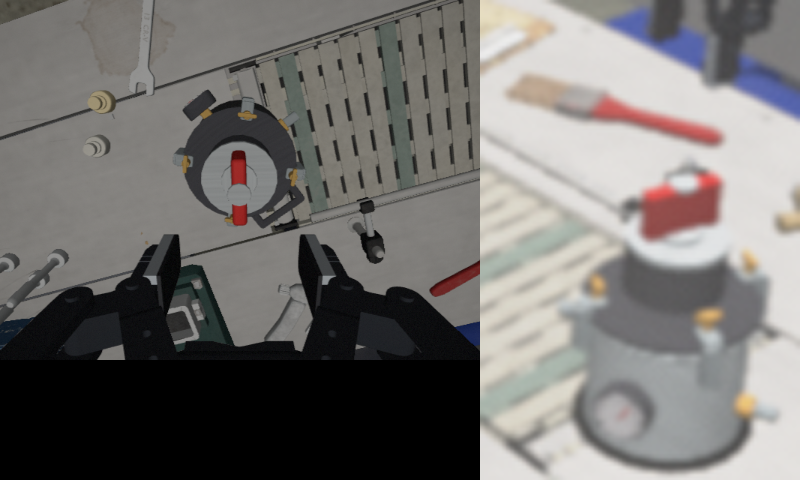

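The picture shows the plug seated upright on the gasket, with the wing still aligned with the jaws at (240,188), so it did not unwind. The collars and spanner are undisturbed and the gripper is clear.

```bash
python3 -c "
from workcell import *
print(hand_in())"
```

```text
the job is handed in; nothing more can be done
None
```

I closed the pot and handed the job in at about 19 s of the 61 s allowed. `hand_in()` gives no verdict, so the pass itself is unconfirmed.

- **Plug:** I took the one farthest to the robot's right, at about (0.427, -0.182), and gripped its wing at 60 N.
- **Drop:** I turned it backward about 60° under roughly 12–15 N. The lugs dropped and bottomed with the wing about 27.5 mm above the gasket, from arm readings.
- **Tightening:** I turned it forward about 57°. The resisting torque rose smoothly to 0.35 N m. It read 0.6 N m once I took the push off, which is a little above the stated 0.2–0.5 N m but well short of the 2 N m that strains the thread.
- **Height:** The wing ended about 24.5 mm above the gasket and did not rise when the push came off. That height assumes the wing sits 9 mm above the TCP, as it did when I gripped it. I did not check it separately after release.
- **Final picture:** The plug is upright, seated and not unwound, and the gripper is clear. The collars and spanner look undisturbed. `bottle_5` was not in this view, and the arm did not go near it.
- **Disagreement:** The top and wrist cameras disagreed by about 2–3 mm on the pot axis. Contact forces during insertion settled it near (0.505, -0.411).

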